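# Read the code of the returned loan device

## Robot

A 6-joint arm with a two-finger parallel gripper is mounted at the origin on a cart in front of the work surface, level with it; the furniture and walls round the work are solid. World frame = base frame: x ahead of the robot, y to its left, z up, the work surface at z = 0. Lengths are in mm, angles in rad, forces in N, time in s.
With the tool pointing down it reaches from about 275 to 1000 mm from the base axis. Payload 8.4 kg.
Tool frame: the origin (TCP) lies on the centre line of the jaws, within the pads' length; the fingertips stand 17 mm ahead of it and the grasp point (between the pads) lies 2 mm behind it; z points along the fingers, y is the line along which they close (so a half turn about z gives the same grasp; the last joint's range is limited). The gripper opens to 85 mm and grips with 20 to 120 N. Pads are 22 mm wide; open, the fingers measure 114 mm over their backs; the gripper's body (76 mm by 85 mm) begins 54 mm behind the grasp point. The pads swing forward as they close: fully open they stand 13 mm farther back than shut.
Start: joints at [-1.328, 0.353, 1.633, -0, 1.155, -0.002], TCP at [151.475, -606.369, 248.281] pointing down, gripper open.
Joint ranges: [-2.63, 2.63], [-0.92, 2.1], [0.06, 2.66], [-1.3, 4.44], [0, 2.69], [-3.02, 3.02]. Speed limits (rad/s): [2.22, 2.22, 2.79, 3.14, 3.14, 3.14].

## Interface

Orientations are given as [roll, pitch, yaw] about the fixed x, y, z axes, in that order (R = Rz(yaw) Ry(pitch) Rx(roll)).
In Python, from rig import r, eyes gives the robot as it stands. The module is installed in compiled form; this text tells all that it offers.
- The arm moves only by the shell command python3 -m inch 'ROWS' [FORCE]. ROWS is JSON, a list of rows, each a list of 7 numbers: the shift along the tool's x, y, z in m, then the turn, a rotation vector about the tool's x, y, z in degrees, then the closure, from -1 (fully open) to 1 (shut). In form: [[x, y, z, rx, ry, rz, gripper], ...]. A call has 1 to 8 rows; each row shifts and turns the commanded pose from where the row before left it, along the tool's axes as they then stand; what a row does not reach is not made up. A row lasts 1/10 s, in which the tool goes at most 50 mm and 8.59 degrees, less where a joint would pass 70% of its speed; a pose out of reach is approached as far as the arm can. A call with a gripper value outside its range is refused whole. The fingers move at their own pace and stop on an object; FORCE is the grip in N (left out, the last holds). Time passes only in rows, so rows that do not move let the fingers close. It gives the time, the measured TCP pose, the force, the opening and the grip force at its end, in the units of the state.
- r.sense(): the state, without advancing time (a new reading comes with each control period).
- eyes.grab_frame(name): name is "scene" or "top" or "wrist"; returns a dict with "img" (420x560x3 uint8, blue, green, red), "fx", "fy", "cx", "cy" (pixels), "R" (3x3) and "t" (3): a world point X has camera coordinates R X + t; the wrist camera has in their place "hand_eye" (4x4, takes a point from camera to tool coordinates, whose origin is the TCP and whose axes are the flange's). Camera axes: x right, y down, z forward; pixel columns grow to the right and rows downward; lengths in mm; the calibration is good to about 2 mm. A picture is of the moment at which its call begins: read the wrist's pose just before it. There is no depth.
- r.sign_off(): hands the job in; it is judged then, once.
The state is a dict: "clock": time; "qpos": joint angles; "qvel": joint speeds; "joint_efforts": joint torques, N m; "eef_pos": TCP position; "tcp_rot": TCP orientation; "contact_force": force on the tool from outside, world axes, zero at the start; "wrist_torque": the same for the moment, N m; "opening": opening from 0.0 (shut) to 1.0 (fully open); "grasp_force": force on a finger pad.
Only numpy, scipy, OpenCV 4.12 (cv2) and the standard library are available. Lean on these libraries where they do the work, as an engineer would, in place of code of your own. Each camera call takes 0.05 s, during which the arm holds its last target. There are 200 camera calls.

## Task

One of the three loan devices (disk, power brick or conference speaker) has been returned and lies in the orange returns tray. Draw the handheld code reader straight up out of its charging stand, turn it until its red window looks down at the square code on that device, from 10 to 20 cm away, within about 30 degrees of square-on and with the aim on the label, and finish while still holding the reader there, clear of everything and still. Leave the stand, the tray and the devices where they are.

Things in the scene. Friction and masses are not known exactly. Their poses are not given: they have to be found in the camera images.
- reader: Cordless handheld code reader, pistol-shaped, 0.17 kg, at the start upright, its handle (35 x 27 x 100 mm) in the stand, foot 14 mm above the desk. Origin: centre of the handle's foot. z runs up the handle to the head, y across; it looks along its own -x, out of the red window, which faces the robot at the start, up to 0.45 rad to either side.
- reader_head (a point): Centre of the reader's head, at [-6, 0, 117] mm in the reader's frame (axes as the reader's): the place to grip. The head is a grey box 80 (x) x 40 (y) x 38 (z) mm with flat parallel sides, gripped across its 40 mm width (along y); 30 to 40 N do no harm. In the stand it spans 112 to 150 mm above the desk.
- reader_window (a point): Centre of the reader's red window, at [-49, 0, 117] mm in the reader's frame. Axes as the reader's: the reader looks straight along -x of this frame.
- stand: Black charging stand, loose, 0.95 kg: round foot 108 mm across, 14 mm high, with a rectangular socket, 39 x 31 mm inside, rim 64 mm above the desk. Origin: centre of its underside; z up. The handle stands 50 mm deep in it, 2 mm of play all round: draw it straight up by over 55 mm. Left of it, from y = 0.15, x = 0.39 on, stands a monitor 0.5 m high: go round its robot side.
- tray: Orange returns tray, loose, 0.6 kg, 150 x 150 mm, rim 14 mm high round thin grey felt. Origin: centre of its underside. One of the three devices lies in it, centred within 15 mm, at the desk's level; the other two lie at the desk's front edge, over 130 mm away. The monitor's panel ends at y = -0.07, at x = 0.61 to 0.65, from 0.1 m up: keep the gripper to the right of it.
- drive: External disk, flat dark grey slab 115 (x) x 78 (y) x 14 mm. Origin: centre of its underside.
- drive_code (a point): Site at the middle of the square printed code (white label 36 x 36 mm) stuck flat on top of the disk, 15 mm above the desk; axes as the device's.
- adapter: Spare power brick, black, 110 (x) x 44 (y) x 30 mm. Origin: centre of its underside.
- adapter_code (a point): Site at the middle of the square printed code (white label 36 x 36 mm) stuck flat on top of the power brick, 31 mm above the desk; axes as the device's.
- speaker: Conference speaker, round black puck 111 mm across, 27 mm high. Origin: centre of its underside.
- speaker_code (a point): Site at the middle of the square printed code (white label 36 x 36 mm) stuck flat on top of the speaker, 28 mm above the desk; axes as the device's.

How it is judged:
By the outcome, as a careful person would: the job done as asked, in the order asked, and still so for the second after the job is handed in, while the arm keeps its last pose, push and grip.
It also fails if it takes over 54 s, if anything falls off the work surface, if the arm or the gripper's body presses on something with over 40 N, if the wrist force passes 120 N, or if a joint passes its speed limit or range.

## Working session

There is one attempt and no reset: what is moved stays moved. The work goes in short steps, Python scripts to look and compute and a shell command to move; the robot and the scene stay as the last step left them, time stands still between calls to the robot, and variables do not carry over. Pictures are saved under pics/ and viewed, at most 10 in all, crops included, and the job is handed in when it is done.

```bash
mkdir -p pics; ls; python3 - <<'E'
from rig import r,eyes
import cv2,numpy as np
s=r.sense();print(s)
for n in("scene","top"):
    f=eyes.grab_frame(n);cv2.imwrite(f"pics/{n}0.png",f["img"]);print(n,f["fx"],f["fy"],f["cx"],f["cy"],np.round(f["R"],4).tolist(),np.round(f["t"],1).tolist(),"cam",-np.array(f["R"]).T@np.array(f["t"]))
E
```

```text
pics
{'clock': 0.0, 'qpos': array([-1.32839283e+00,  3.53635769e-01,  1.63414431e+00,  3.09648629e-05,
        1.15523140e+00, -2.42213125e-03]), 'qvel': array([-0.00100846, -0.00013848,  0.00014749, -0.00044683,  0.00123839,
       -0.00095081]), 'joint_efforts': array([-2.60180735e-03, -6.05263066e+01, -3.42069983e+01, -2.48932347e-04,
        9.44874046e-03,  1.32806952e-05]), 'eef_pos': array([ 151.37514924, -605.90896549,  247.56505967]), 'tcp_rot': array([-3.14017391e+00, -3.17481061e-05,  2.44813087e-01]), 'contact_force': array([-0.58899115,  0.41619157,  0.28042948]), 'wrist_torque': array([-0.04047587, -0.00060798, -0.01666166]), 'grasp_force': 0.0, 'opening': 1.0018108875760796}
scene 426.85618038321746 426.85618038321746 285.7455793968998 199.9710670418589 [[-0.896, -0.4434, 0.0223], [-0.2146, 0.3887, -0.896], [0.3887, -0.8076, -0.4435]] [432.3, 251.1, 621.6] cam [199.6214513  596.09460755 490.97185629]
top 414.0937147618561 414.0937147618561 282.3312164144991 205.36963934483353 [[-0.0099, -0.9999, -0.0074], [-0.9852, 0.0111, -0.1712], [0.1713, 0.0056, -0.9852]] [-66.1, 538.0, 877.7] cam [379.01763256 -76.92757116 956.29016869]
```

View pics/scene0.png

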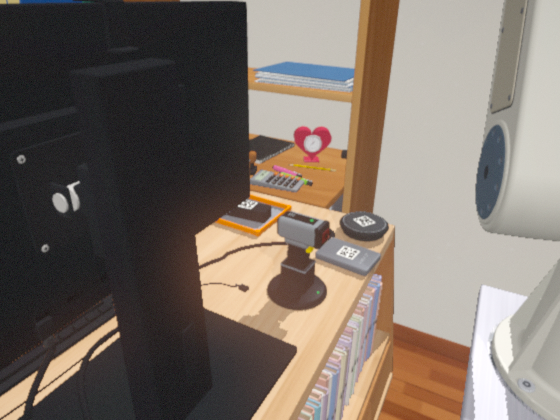

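View pics/top0.png

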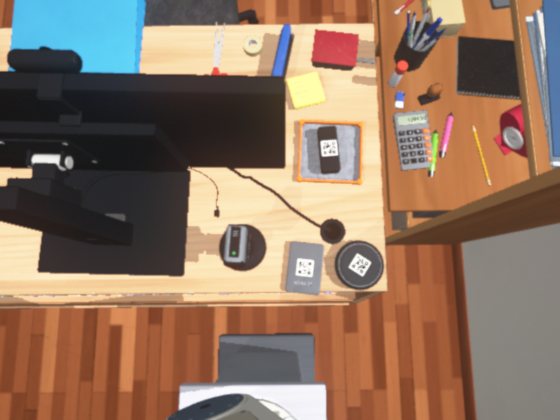

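The adapter lies in the tray (top view, label near 330,148). The reader is near (236,243), and the disk and speaker are at the front edge. I'll zoom in on both.

```bash
cat > h.py <<'E'
import numpy as np
def px2w(f,u,v,z):
    R=np.array(f["R"]);t=np.array(f["t"]);c=-R.T@t
    d=R.T@np.array([(u-f["cx"])/f["fx"],(v-f["cy"])/f["fy"],1]);return c+d*(z-c[2])/d[2]
def w2px(f,X):
    p=np.array(f["R"])@np.array(X)+np.array(f["t"]);return np.array([f["fx"]*p[0]/p[2]+f["cx"],f["fy"]*p[1]/p[2]+f["cy"]])
E
python3 - <<'E'
import cv2,numpy as np
im=cv2.imread("pics/top0.png")
a=cv2.resize(im[205:285,205:285],(480,480),interpolation=cv2.INTER_CUBIC)
b=cv2.resize(im[108:198,290:380],None,fx=480/90,fy=480/90,interpolation=cv2.INTER_CUBIC)[:480,:320]
cv2.imwrite("pics/crop0.png",np.hstack([a,b]))
s=cv2.imread("pics/scene0.png")
cv2.imwrite("pics/crop1.png",cv2.resize(s[190:310,250:410],(800,600),interpolation=cv2.INTER_CUBIC))
E
```

```text
(no output)
```

View pics/crop0.png

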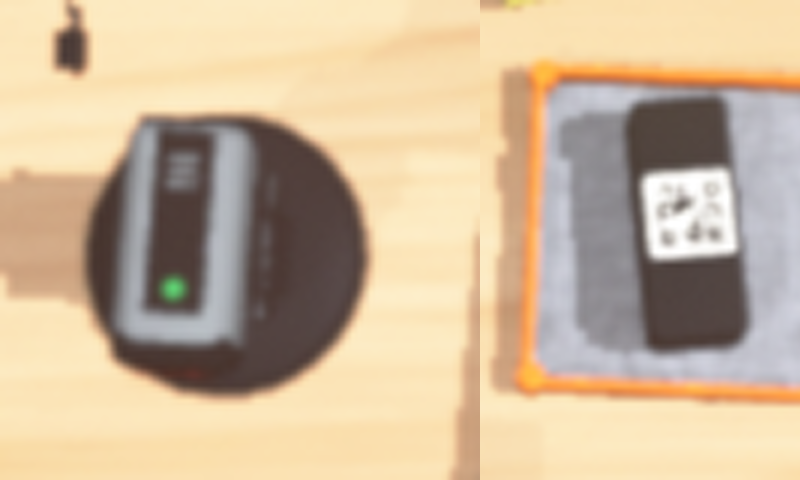

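View pics/crop1.png

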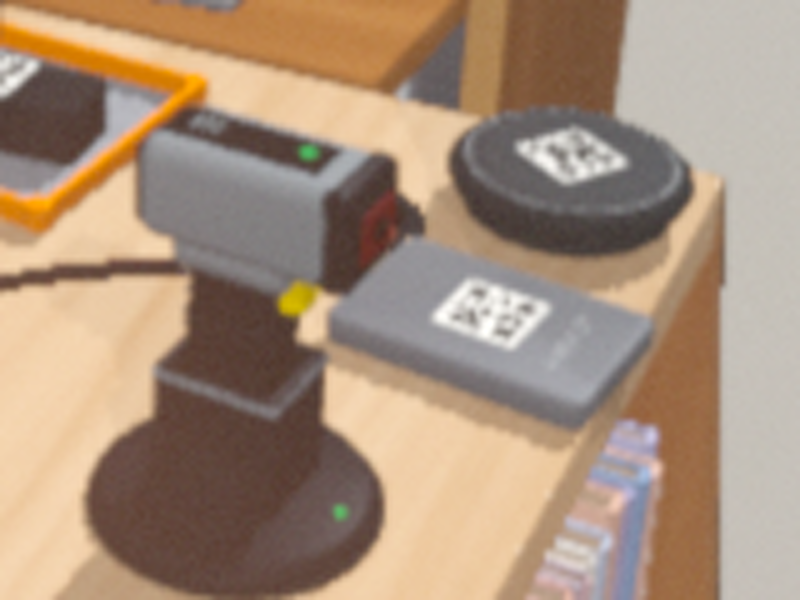

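The top crop shows the head's dark panel centreline running from crop (186,137) to (173,310), the stand's foot centred near (227,254), and the adapter label centred at crop (690-480, 213). The scene view confirms that the red window faces the robot.

```bash
python3 - <<'E'
from rig import r,eyes
from h import *
f=eyes.grab_frame("top")
c=lambda x,y:(205+(x+.5)/6-.5,205+(y+.5)/6-.5)
P=lambda x,y,z:px2w(f,*c(x,y),z)
a=P(186,137,150);b=P(173,310,150)
print("panel",a,b,"yaw of +x",np.arctan2(*(a-b)[[1,0]]))
for n,p in dict(tl=(140,120),tr=(250,128),br=(240,345),bl=(113,340)).items(): print(n,P(*p,150)[:2])
print("foot L,R,T,B",[P(*p,10)[:2].round(1) for p in((87,254),(367,254),(227,113),(227,395))])
k=90/480
t=lambda x,y,z:px2w(f,290+(x+.5)*k-.5,108+(y+.5)*k-.5,z)[:2].round(1)
print("label",[t(x-480,y,31) for x,y in((642,172),(732,167),(740,252),(650,262))],t(690-480,213,31))
print("tray left corners",t(543-480,75,14),t(530-480,380,14))
print("tray other",px2w(f,364,123,14),px2w(f,361,182,14))
print("speaker",px2w(f,359,264,27),"drive",px2w(f,305,267,14))
# scene check
g=eyes.grab_frame("scene")
print("scene label px",w2px(g,[*t(690-480,213,31),31]),"head top centre px",w2px(g,(a+b)/2), "led", w2px(g,P(173,288,150)))
E
```

```text
panel [476.36057552  19.6688764  150.        ] [420.23789172  23.34033696 150.        ] yaw of +x -0.06532539576605498
tl [482.11628041  34.77909788]
tr [479.09237866  -1.23455419]
br [408.81558991   1.63627683]
bl [410.83062103  42.58839668]
foot L,R,T,B [array([448.9,  73.7]), array([447.8, -32.8]), array([502.4,  20.8]), array([395.4,  20.1])]
label [array([ 693.9, -161. ]), array([ 695.7, -200.3]), array([ 657.1, -202.5]), array([ 653.1, -163.4])] [ 675.  -181.4]
tray left corners [ 745.6 -119.3] [ 605.3 -111.1]
tray other [ 740.34232864 -268.68319958   14.        ] [ 596.02140043 -255.39947301   14.        ]
speaker [ 406.54820214 -240.58779972   27.        ] drive [ 401.48190274 -121.23434964   14.        ]
scene label px [247.35576933 203.28730246] head top centre px [300.35861709 217.23822929] led [311.48000775 220.66650973]
```

```bash
cat > log.py <<'E'
from rig import r
import json
s=r.sense()
open("log.jsonl","a").write(json.dumps([list(map(float,s[k])) for k in("qpos","eef_pos","tcp_rot")])+"\n")
print(s["clock"],s["qpos"].round(3),s["eef_pos"].round(1),s["tcp_rot"].round(3),s["contact_force"].round(1),round(s["opening"],3),s["grasp_force"])
E
python3 log.py
python3 -m inch '[[0.025,-0.03,0,0,0,0,-1],[0.025,-0.03,0,0,0,0,-1],[0.025,-0.03,0,0,0,0,-1],[0.025,-0.03,0,0,0,0,-1],[0.025,-0.03,0,8,0,0,-1],[0,0,0,8,0,0,-1],[0,0,0,0,0,0,-1]]'; python3 log.py
python3 -m inch '[[0,0,0,-8,8,0,-1],[0,0,0,-8,8,0,-1],[0,0,0.05,0,0,8,-1],[0,0,0,0,0,0,-1]]'; python3 log.py
```

```text
0.2 [-1.328  0.353  1.634 -0.     1.155 -0.002] [ 151.4 -606.1  247.8] [-3.141  0.     0.245] [ 0.  -0.6 -0.2] 1.001 0.0
clock: 0.9
eef_pos: [237.3, -431.4, 247.3]
tcp_rot: [-2.859, 0.0, 0.246]
contact_force: [1.1, -0.8, 0.1]
opening: 1.001
grasp_force: 0.0
0.9 [-1.11   0.299  1.744  0.06   1.376  0.195] [ 237.3 -431.4  247.3] [-2.859  0.     0.246] [ 1.1 -0.8  0.1] 1.001 0.0
clock: 1.3
eef_pos: [243.7, -421.8, 196.3]
tcp_rot: [-3.039, -0.194, 0.061]
contact_force: [0.5, 0.5, -0.7]
opening: 0.998
grasp_force: 0.0
1.3 [-1.194  0.222  1.966  0.256  1.007  0.163] [ 243.7 -421.8  196.3] [-3.039 -0.194  0.061] [ 0.5  0.5 -0.7] 0.998 0.0
```

```bash
cat > kin.py <<'E'
import json,itertools,numpy as np
from scipy.spatial.transform import Rotation as Ro
from scipy.optimize import least_squares
D=[list(map(np.array,json.loads(l))) for l in open("log.jsonl")]
rz=lambda a:Ro.from_euler('z',a);ry=lambda a:Ro.from_euler('y',a)
def fk(q,p,s):
    a1,d1,L2,a3,L3,d6,off=p
    A=rz(q[0]);B=A*ry(q[1]);C=A*ry(q[1]+q[2])
    R=C*rz(s[0]*q[3])*ry(q[4])*rz(s[1]*q[5]+off)
    return A.apply([a1,0,d1])+B.apply([0,0,L2])+C.apply([a3,0,L3])+R.apply([0,0,d6]),R
def res(p,s):
    o=[]
    for q,x,e in D:
        P,R=fk(q,p,s);o+=[*(P-x),*(300*(R.inv()*Ro.from_euler('xyz',e)).as_rotvec())]
    return np.array(o)
def fit():
    best=None
    for s in itertools.product((1,-1),(1,-1)):
        for off in(0,np.pi/2,np.pi,-np.pi/2):
            m=least_squares(res,[50,400,400,30,400,250,off],args=(s,))
            if best is None or m.cost<best[0]:best=(m.cost,m.x,s)
    return best
def ik(p,s,P,R,q0):
    lo=[-2.63,-.92,.06,-1.3,0,-3.02];hi=[2.63,2.1,2.66,4.44,2.69,3.02]
    def f(q):
        a,b=fk(q,p,s);return np.r_[a-P,300*(b.inv()*R).as_rotvec()]
    m=least_squares(f,np.clip(q0,np.array(lo)+.01,np.array(hi)-.01),bounds=(lo,hi));return m.cost,m.x
E
python3 -c "
from kin import *
b=fit();print(b);print(res(b[1],b[2]).round(1))"
```

```text
(np.float64(1.8807608226313048), array([ 41.61257393, 446.39726718, 475.82747506, 115.60512192,
       509.1746831 , 332.98555186,   1.57079633]), (1, 1))
[-1.4 -0.5  0.3  0.  -0.   0.  -1.1 -0.3 -0.4 -0.   0.   0.   0.1 -0.
  0.1  0.   0.   0. ]
```

```bash
python3 - <<'E'
from kin import *
c,p,s=fit()
g=-0.065
T=np.array([675,-181,31.])
for opt in(0,1):
  for psi in(g,0.1,0.2):
   for tilt in (0,10,20):   # tool points below horizontal by tilt
    print("opt",opt,"yaw",psi,"tilt",tilt)
    q=np.array([0.0,.35,1.75,0,1.1,-1.5 if opt==0 else 1.5])
    def rot(yaw,pit): # pit 0=down, 90 = horizontal
        x=Ro.from_euler('z',yaw)*Ro.from_euler('y',-np.radians(pit))*Ro.from_euler('x',np.pi)
        return x*Ro.from_euler('z',np.pi*opt)
    R=rot(psi,90-tilt); zt=R.as_matrix()[:,2]; xr=(Ro.from_euler('z',psi)*Ro.from_euler('y',-np.radians(90-tilt))).apply([1,0,0])
    fin=T+xr*(145+43)
    way=[("grasp",[442,20.5,129],rot(g,0)),("lift",[442,20.5,230],rot(g,0)),("side",[430,-100,240],rot(g,0)),("side",[430,-200,260],rot(g,0))]
    for k in range(1,7): way.append((f"p{k}",[430+10*k,-200,270],rot(g+(psi-g)*k/6,(90-tilt)*k/6)))
    way+=[("fin",fin,R)]
    for n,P,Rr in way:
        c,q=ik(p,s,np.array(P),Rr,q)
        if psi==g and tilt in(0,20) or n=="fin" or c>1: print(n,np.round(P),round(c,2),q.round(2))
E
```

```text
opt 0 yaw -0.065 tilt 0
grasp [442.  20. 129.] 0.0 [ 0.05  0.27  2.1  -0.    0.78  1.68]
lift [442.  20. 230.] 0.0 [ 0.05  0.05  2.06 -0.    1.04  1.68]
side [ 430 -100  240] 0.0 [-0.23  0.02  2.06 -0.    1.06  1.41]
side [ 430 -200  260] 0.0 [-0.44  0.06  1.97 -0.    1.11  1.2 ]
p1 [ 440 -200  270] 0.0 [-0.5  -0.09  2.12  0.14  0.88  1.06]
p2 [ 450 -200  270] 0.0 [-0.59 -0.17  2.27  0.44  0.62  0.74]
p3 [ 460 -200  270] 0.0 [-0.69 -0.15  2.41  1.15  0.47 -0.  ]
p4 [ 470 -200  270] 0.0 [-0.78  0.05  2.49  1.99  0.67 -0.93]
p5 [ 480 -200  270] 0.0 [-0.84  0.43  2.49  2.31  1.16 -1.4 ]
p6 [ 490 -200  270] 0.0 [-0.85  0.83  2.39  2.36  1.62 -1.62]
fin [ 675. -181.  219.] 0.0 [-0.44  0.91  2.09  2.77  1.43 -1.52]
opt 0 yaw -0.065 tilt 10
fin [ 708. -183.  216.] 0.0 [-0.4   0.75  2.08  2.77  1.1  -1.46]
opt 0 yaw -0.065 tilt 20
grasp [442.  20. 129.] 0.0 [ 0.05  0.27  2.1  -0.    0.78  1.68]
lift [442.  20. 230.] 0.0 [ 0.05  0.05  2.06 -0.    1.04  1.68]
side [ 430 -100  240] 0.0 [-0.23  0.02  2.06 -0.    1.06  1.41]
side [ 430 -200  260] 0.0 [-0.44  0.06  1.97 -0.    1.11  1.2 ]
p1 [ 440
[... 3957 characters left out ...]
1.  219.] 27239.13 [-0.43  0.23  1.97  1.27  0.45 -3.02]
opt 1 yaw 0.2 tilt 10
p3 [ 460 -200  270] 1.18 [-0.71 -0.13  2.32  0.9   0.61 -3.02]
p4 [ 470 -200  270] 1863.23 [-0.68 -0.19  2.35  0.98  0.58 -3.02]
p5 [ 480 -200  270] 7216.49 [-0.65 -0.27  2.38  1.07  0.56 -3.02]
p6 [ 490 -200  270] 15890.38 [-0.63 -0.37  2.44  1.17  0.54 -3.02]
fin [ 707. -175.  216.] 16903.31 [-0.4   0.32  1.9   1.22  0.43 -3.02]
opt 1 yaw 0.2 tilt 20
p4 [ 470 -200  270] 558.95 [-0.69 -0.14  2.32  0.93  0.6  -3.02]
p5 [ 480 -200  270] 3707.11 [-0.66 -0.19  2.34  1.    0.59 -3.02]
p6 [ 490 -200  270] 9580.71 [-0.64 -0.25  2.36  1.08  0.58 -3.02]
fin [ 738. -168.  208.] 9104.05 [-0.37  0.41  1.83  1.18  0.41 -3.02]
```

```bash
cat > to.py <<'E'
import sys,numpy as np
from rig import r
from scipy.spatial.transform import Rotation as Ro
a=list(map(float,sys.argv[1:7]))
s=r.sense();C=Ro.from_euler('xyz',s["tcp_rot"]);T=Ro.from_euler('xyz',a[3:])
print("turn first (tool deg):",np.degrees((C.inv()*T).as_rotvec()).round(2)," then shift in new tool axes (mm):",T.inv().apply(np.array(a[:3])-s["eef_pos"]).round(1))
E
python3 to.py 442 20.5 200 3.14159 0 -0.065
```

```text
turn first (tool deg): [ -6.56 -10.73   7.76]  then shift in new tool axes (mm): [ 169.2 -454.3   -3.7]
```

```bash
python3 -m inch '[[0,0,0,-3.28,-5.36,3.88,-1],[0,0,0,-3.28,-5.36,3.88,-1],[0.014,-0.038,0,0,0,0,-1],[0.014,-0.038,0,0,0,0,-1],[0.014,-0.038,0,0,0,0,-1],[0.014,-0.038,0,0,0,0,-1],[0.014,-0.038,0,0,0,0,-1],[0.014,-0.038,0,0,0,0,-1]]' >/dev/null; python3 log.py
python3 -m inch '[[0.014,-0.038,0,0,0,0,-1],[0.014,-0.038,0,0,0,0,-1],[0.014,-0.038,0,0,0,0,-1],[0.014,-0.038,0,0,0,0,-1],[0.014,-0.038,0,0,0,0,-1],[0.014,-0.038,0,0,0,0,-1],[0,0,0,0,0,0,-1],[0,0,0,0,0,0,-1]]' >/dev/null; python3 log.py; python3 to.py 442 20.5 200 3.14159 0 -0.065
python3 - <<'E'
from rig import r,eyes
import cv2,numpy as np
from scipy.spatial.transform import Rotation as Ro
s=r.sense();f=eyes.grab_frame("wrist")
T=np.eye(4);T[:3,:3]=Ro.from_euler('xyz',s["tcp_rot"]).as_matrix();T[:3,3]=s["eef_pos"]
W=T@np.array(f["hand_eye"]);R=W[:3,:3].T
g=dict(R=R,t=-R@W[:3,3],fx=f["fx"],fy=f["fy"],cx=f["cx"],cy=f["cy"])
np.savez("w1.npz",**g)
from h import w2px
im=f["img"].copy()
a=-0.065
for x,y in((-46,-20),(-46,20),(34,20),(34,-20),(-6,0)):
    X=[448+x*np.cos(a)-y*np.sin(a),20.5+x*np.sin(a)+y*np.cos(a),150];u=w2px(g,X);print(u.round(0));cv2.circle(im,tuple(int(v) for v in u.round()),2,(0,0,255),-1)
cv2.imwrite("pics/w1.png",im);print("cam",W[:3,3])
E
```

```text
2.1 [-0.531  0.051  2.141 -0.003  0.943  1.099] [ 344.5 -201.8  200.3] [ 3.136 -0.005 -0.058] [ 0.2 -0.9  0.7] 1.004 0.0
2.9 [ 0.046  0.125  2.06  -0.006  0.953  1.676] [441.8  20.4 199.2] [ 3.137 -0.004 -0.056] [-0.3 -0.7  0. ] 1.001 0.0
turn first (tool deg): [ 0.25 -0.23  0.52]  then shift in new tool axes (mm): [ 0.2 -0.2 -0.8]
[317. 301.]
[254. 301.]
[252. 176.]
[322. 177.]
[286. 242.]
cam [508.12155217  18.0589759  323.69323617]
```

View pics/w1.png

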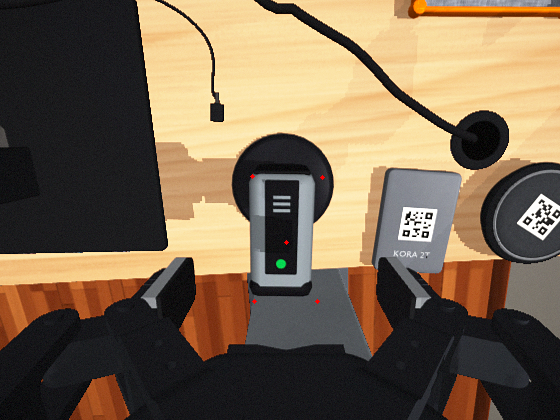

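The wrist view shows the head centred at about (281,232), some 5 px left of the predicted (286,242), so I'll shift about 2 mm left and 2 mm forward, then descend.

```bash
python3 -m inch '[[0.002,-0.002,0.02,0,0,-0.3,-1],[0,0,0.02,0,0,0,-1],[0,0,0.015,0,0,0,-1],[0,0,0.013,0,0,0,-1],[0,0,0,0,0,0,-1],[0,0,0,0,0,0,-1]]' >/dev/null; python3 log.py
python3 -m inch '[[0,0,0,0,0,0,0.0],[0,0,0,0,0,0,0.2],[0,0,0,0,0,0,0.3],[0,0,0,0,0,0,0.5],[0,0,0,0,0,0,0.7],[0,0,0,0,0,0,1],[0,0,0,0,0,0,1],[0,0,0,0,0,0,1]]' 35; python3 log.py
```

```text
3.55 [ 0.046  0.237  2.115 -0.006  0.787  1.677] [443.4  20.6 130.9] [ 3.138e+00 -3.000e-03 -5.600e-02] [-0.3 -0.4 -0.3] 1.0 0.0
clock: 4.35
eef_pos: [444.0, 21.9, 131.0]
tcp_rot: [3.139, -0.004, -0.056]
contact_force: [-1.4, 1.3, 7.5]
opening: 0.462
grasp_force: 35.1
4.35 [ 0.048  0.237  2.115 -0.005  0.786  1.678] [444.   21.9 131. ] [ 3.139 -0.004 -0.056] [-1.4  1.3  7.5] 0.462 35.07588565349579
```

```bash
python3 -m inch '[[0,0,-0.004,0,0,0,1],[0,0,-0.008,0,0,0,1],[0,0,-0.01,0,0,0,1],[0,0,0,0,0,0,1]]'; python3 log.py
```

```text
clock: 4.75
eef_pos: [444.4, 21.7, 154.0]
tcp_rot: [3.138, -0.006, -0.056]
contact_force: [0.0, 0.1, -1.3]
opening: 0.465
grasp_force: 35.7
4.75 [ 0.048  0.198  2.097 -0.005  0.841  1.678] [444.4  21.7 154. ] [ 3.138 -0.006 -0.056] [ 0.   0.1 -1.3] 0.465 35.725645422935486
```

```bash
python3 -m inch '[[0,0,-0.015,0,0,0,1],[0,0,-0.015,0,0,0,1],[0,0,-0.02,0,0,0,1],[0,0,-0.02,0,0,0,1],[0,0,-0.02,0,0,0,1],[0,0,-0.02,0,0,0,1],[0,0,-0.01,0,0,0,1],[0,0,0,0,0,0,1]]'; python3 log.py
python3 - <<'E'
from rig import r,eyes
import cv2,numpy as np
im=eyes.grab_frame("scene")["img"];im2=eyes.grab_frame("wrist")["img"]
cv2.imwrite("pics/s2.png",np.hstack([im[60:360,150:450],im2[100:400,130:430]]))
E
```

```text
clock: 5.55
eef_pos: [443.8, 22.1, 273.6]
tcp_rot: [3.138, -0.006, -0.056]
contact_force: [-0.4, -0.5, -2.0]
opening: 0.461
grasp_force: 35.7
5.55 [ 0.049  0.035  1.974 -0.004  1.128  1.677] [443.8  22.1 273.6] [ 3.138 -0.006 -0.056] [-0.4 -0.5 -2. ] 0.461 35.6859290599823
```

View pics/s2.png

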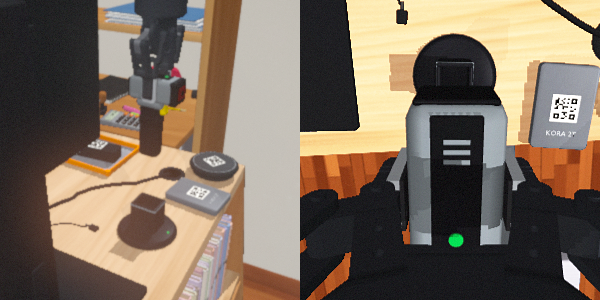

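```bash
python3 - <<'E'
from kin import *
from rig import r
c,p,s=fit();print(c,p.round(1))
q=np.array(r.sense()["qpos"]);g=-0.056;tilt=12
rot=lambda pit:Ro.from_euler('z',g)*Ro.from_euler('y',-np.radians(pit))*Ro.from_euler('x',np.pi)
xr=(Ro.from_euler('z',g)*Ro.from_euler('y',-np.radians(90-tilt))).apply([1,0,0])
fin=np.array([675,-181.4,31])+xr*188;print("fin",fin.round(1),rot(90-tilt).as_euler('xyz').round(3))
way=[("side",[444,-200,275],rot(0))]
for pit in range(6,79,6): way.append((pit,[444+pit/78*150,-200,275],rot(pit)))
way+=[("fin",fin,rot(78))]
for n,P,R in way:
    c,q=ik(p,s,np.array(P),R,q);print(n,np.round(P),round(c,2),q.round(2))
E
python3 to.py 444 -200 275 3.14159 0 -0.056
```

```text
9.409138982684865 [-1.000e-01  2.974e+02  5.694e+02  5.930e+01  4.948e+02  3.295e+02
  1.600e+00]
fin [ 714.  -183.6  214.9] [ 3.142 -1.361 -0.056]
side [ 444 -200  275] 0.0 [-0.42  0.11  1.89 -0.    1.14  1.2 ]
6 [ 456. -200.  275.] 0.0 [-0.44  0.07  1.93  0.05  1.04  1.17]
12 [ 467. -200.  275.] 0.0 [-0.46  0.04  1.98  0.1   0.93  1.12]
18 [ 479. -200.  275.] 0.0 [-0.48  0.02  2.03  0.17  0.82  1.05]
24 [ 490. -200.  275.] 0.0 [-0.5   0.    2.07  0.27  0.7   0.96]
30 [ 502. -200.  275.] 0.0 [-0.51 -0.01  2.12  0.41  0.59  0.82]
36 [ 513. -200.  275.] 0.0 [-0.53 -0.01  2.17  0.62  0.49  0.61]
42 [ 525. -200.  275.] 0.0 [-0.55  0.    2.22  0.94  0.41  0.29]
48 [ 536. -200.  275.] 0.0 [-0.57  0.02  2.27  1.37  0.38 -0.14]
54 [ 548. -200.  275.] 0.0 [-0.58  0.06  2.31  1.8   0.43 -0.58]
60 [ 559. -200.  275.] 0.0 [-0.59  0.12  2.35  2.12  0.54 -0.91]
66 [ 571. -200.  275.] 0.0 [-0.6   0.19  2.38  2.32  0.7  -1.12]
72 [ 582. -200.  275.] 0.0 [-0.6   0.28  2.4   2.45  0.87 -1.26]
78 [ 594. -200.  275.] 0.0 [-0.59  0.37  2.41  2.53  1.06 -1.36]
fin [ 714. -184.  215.] 0.0 [-0.4   0.59  2.21  2.75  1.05 -1.44]
turn first (tool deg): [ 0.2  -0.15  0.02]  then shift in new tool axes (mm): [ 13.7 221.6  -3.2]
```

```bash
python3 -m inch '[[0.006,0.02,0,0,0,0,1],[0.012,0.03,0,0,0,0,1],[0.014,0.034,0,0,0,0,1],[0.014,0.034,0,0,0,0,1],[0.014,0.034,0,0,0,0,1],[0.014,0.034,0,0,0,0,1],[0.010,0.022,0,0,0,0,1],[0.006,0.01,0,0,0,0,1]]'>/dev/null; python3 log.py
python3 -m inch '[[0,0,0,0,3,0,1],[0,0,0,0,5,0,1],[0,0,0,0,5,0,1],[0,0,0,0,5,0,1],[0,0,0,0,5,0,1],[0,0,0,0,4,0,1],[0,0,0,0,3,0,1],[0,0,0,0,2,0,1]]'>/dev/null; python3 log.py
```

```text
6.45 [-0.372  0.227  1.753 -0.003  1.16   1.257] [ 520.7 -202.4  271.8] [ 3.138e+00 -1.000e-03 -5.700e-02] [ 0.5  0.6 -1.6] 0.463 35.902724862098694
7.25 [-0.504  0.015  2.121  0.464  0.537  0.777] [ 519.5 -199.5  272.1] [ 3.139 -0.561 -0.054] [ 0.4  0.2 -1.5] 0.467 35.94099283218384
```

```bash
for i in 1; do python3 -m inch '[[0,0,0,0,2,0,1],[0,0,0,0,2,0,1],[0,0,0,0,2,0,1],[0,0,0,0,2,0,1],[0,0,0,0,2,0,1],[0,0,0,0,2,0,1],[0,0,0,0,2,0,1],[0,0,0,0,2,0,1]]'>/dev/null; python3 log.py;done
python3 -m inch '[[0,0,0,0,2,0,1],[0,0,0,0,2,0,1],[0,0,0,0,2,0,1],[0,0,0,0,2,0,1],[0,0,0,0,2,0,1],[0,0,0,0,2,0,1],[0,0,0,0,2,0,1],[0,0,0,0,2,0,1]]'>/dev/null; python3 log.py
python3 to.py 714 -183.6 214.9 3.14159 -1.361 -0.056
```

```text
8.05 [-0.593  0.007  2.291  1.384  0.397 -0.178] [ 520.2 -199.8  272.4] [ 3.138 -0.84  -0.053] [ 0.8  0.6 -0.4] 0.464 35.97448468208313
8.85 [-0.683  0.117  2.436  2.176  0.695 -1.042] [ 520.2 -199.8  272.4] [ 3.136 -1.119 -0.051] [ 0.5  0.5 -1.7] 0.46 36.011120080947876
turn first (tool deg): [ 0.04 13.85  0.14]  then shift in new tool axes (mm): [-16.1 -27.  200.4]
```

```bash
python3 -m inch '[[0,0,0,0,3.5,0,1],[0,0,0,0,3.5,0,1],[0,0,0,0,3.5,0,1],[0,0,0,0,3.4,0,1],[0,0,0.01,0,0,0,1],[0,0,0.02,0,0,0,1],[0,0,0.02,0,0,0,1],[0,0,0.02,0,0,0,1]]'>/dev/null; python3 log.py
python3 -m inch '[[-0.003,-0.005,0.025,0,0,0,1],[-0.003,-0.005,0.025,0,0,0,1],[-0.003,-0.005,0.025,0,0,0,1],[-0.003,-0.005,0.025,0,0,0,1],[-0.003,-0.005,0.02,0,0,0,1],[-0.001,-0.002,0.01,0,0,0,1],[0,0,0,0,0,0,1],[0,0,0,0,0,0,1]]'>/dev/null; python3 log.py
python3 to.py 714 -183.6 214.9 3.14159 -1.361 -0.056
python3 - <<'E'
from rig import r,eyes
import cv2,numpy as np
a=eyes.grab_frame("scene")["img"];b=eyes.grab_frame("top")["img"]
cv2.imwrite("pics/s3.png",np.hstack([cv2.resize(a[100:300,150:350],(400,400)),cv2.resize(b[60:260,220:420],(400,400))]))
w=eyes.grab_frame("wrist")["img"];cv2.imwrite("pics/w3.png",w)
E
```

```text
9.65 [-0.604  0.415  2.404  2.529  1.089 -1.386] [ 590.6 -203.9  258.4] [ 3.13  -1.36  -0.044] [-1.2 -0.9 -1.2] 0.464 36.12224578857422
10.45 [-0.401  0.584  2.204  2.745  1.032 -1.437] [ 714.  -184.   216.4] [ 3.128 -1.362 -0.042] [-0.5  1.1 -1.4] 0.461 36.034122705459595
turn first (tool deg): [-0.01 -0.04  0.17]  then shift in new tool axes (mm): [-1.5 -0.4  0.2]
```

View pics/s3.png

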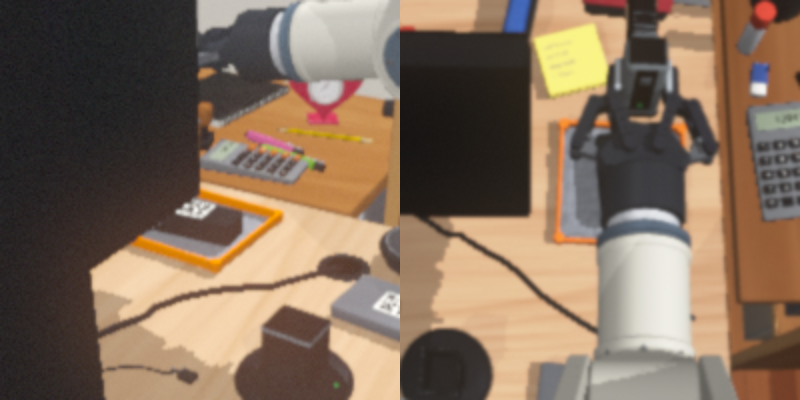

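View pics/w3.png

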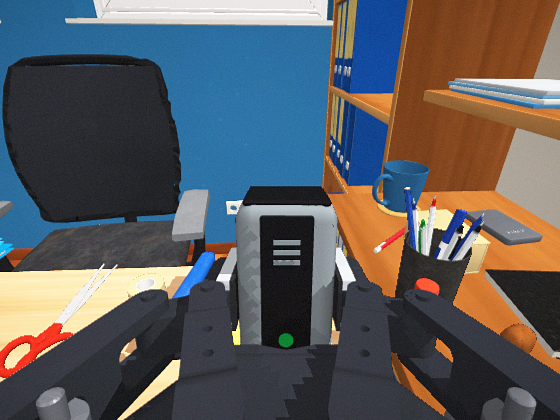

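```bash
python3 -m inch '[[0,0,0,0,0,0,1],[0,0,0,0,0,0,1],[0,0,0,0,0,0,1],[0,0,0,0,0,0,1],[0,0,0,0,0,0,1]]'; python3 - <<'E'
from rig import r
import numpy as np
from scipy.spatial.transform import Rotation as Ro
s=r.sense();x=-Ro.from_euler('xyz',s["tcp_rot"]).as_matrix()[:,0];P=s["eef_pos"]
d=(31-P[2])/x[2];print("hit",P+d*x,"dist",d-43,"angle",np.degrees(np.arccos(-x[2])),abs(s["qvel"]).max())
E
```

```text
clock: 11.1
eef_pos: [714.4, -184.6, 216.4]
tcp_rot: [3.125, -1.363, -0.04]
contact_force: [-0.5, 0.6, -1.1]
opening: 0.467
grasp_force: 36.0
hit [ 675.25177998 -183.03186015   31.        ] dist 146.50741925144968 angle 11.922622322011618 0.001898535706573893
```

Aim lands about 2 mm from the label's centre, 147 mm away and 12° off square, with the reader held still.

```bash
python3 -c "
from rig import r
print(r.sign_off())"
```

```text
the job is handed in; nothing more can be done
None
```

I handed the job in with the reader held still over the power brick in the returns tray: by my calculation its window is about 147 mm from the code, 12° off square-on, with the aim about 2 mm from the label's centre.

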